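# Range the sockets by size on the bench's socket strip

### The arm

A 6-joint arm with a two-finger parallel gripper is mounted at the origin on the work surface. World frame = base frame: x ahead of the robot, y to its left, z up, the work surface at z = 0. Lengths are in m, angles in rad, forces in N, time in s.
With the tool pointing down it reaches from about 0.35 to 0.975 m from the base axis. Payload 4.9 kg.
Tool frame: the origin (TCP) lies on the centre line of the jaws, within the pads' length; the fingertips stand manip.tip_reach ahead of it and the grasp point (between the pads) is the TCP (manip.tip_reach is the distance from the TCP to the fingertips, in m); z points along the fingers, y is the line along which they close (so a half turn about z gives the same grasp; the last joint's range is limited). The gripper opens to 85 mm and grips with 20 to 120 N. Pads are 22 mm wide; open, the fingers measure 114 mm over their backs; the gripper's body (76 mm by 85 mm) begins 54 mm behind the grasp point. The pads swing forward as they close: fully open they stand 13 mm farther back than shut.
Start: joints at [-1.257, 0.053, 1.613, -0, 1.476, -0.119], TCP at [0.262, -0.567, 0.214] pointing down, gripper open.
Joint ranges: [-3.01, 3.01], [-1.01, 2.22], [0.06, 2.58], [-1.02, 4.17], [0.09, 2.62], [-3.14, 3.14]. Speed limits (rad/s): [2.57, 2.57, 3.14, 3.14, 3.14, 3.14].

### API

Orientations are given as a unit quaternion [w, x, y, z].
In Python, from plant import manip gives the robot as it stands. The module is installed in compiled form; this text tells all that it offers.
- The arm moves only by the tool move_arm, never from a script. Its argument "rows" is a list of rows, each a list of 7 numbers: the shift along the tool's x, y, z in cm, then the turn, a rotation vector about the tool's x, y, z in degrees, then the opening, from -1 (shut) to 1 (fully open). In form: [[tx, ty, tz, ax, ay, az, jaw], ...]. A call has 1 to 20 rows; each row shifts and turns the commanded pose from where the row before left it, along the tool's axes as they then stand; what a row does not reach is not made up. A row lasts 1/12 s, in which the tool goes at most 41.7 mm and 7.16 degrees, less where a joint would pass 70% of its speed; a pose out of reach is approached as far as the arm can. A call is refused whole if a number of a shift passes 4.17 or a number of a turn 7.16, either way. A call with a gripper value outside its range is refused whole. The fingers move at their own pace and stop on an object; the grip force is fixed at half the most. Time passes only in rows, so rows that do not move let the fingers close. It gives the time, the measured TCP pose, the force, the opening and the grip force at its end, in the units of the state.
- manip.state(): the state, without advancing time (a new reading comes with each control period).
- manip.grab_frame(name): name is "side" or "top" or "wrist"; returns a dict with "img" (420x560x3 uint8, blue, green, red), "mtx" (3x3 intrinsics, pixels), "R" (3x3) and "t" (3): a world point X has camera coordinates R X + t. Camera axes: x right, y down, z forward; pixel columns grow to the right and rows downward; lengths in m; the calibration is good to about 2 mm. A picture is of the moment at which its call begins. There is no depth.
- manip.job_done(): hands the job in; it is judged then, once.
The state is a dict: "time": time; "joint_pos": joint angles; "joint_vel": joint speeds; "joint_efforts": joint torques, N m; "tool_pos": TCP position; "tool_rot": TCP orientation; "contact_force": force on the tool from outside, world axes, zero at the start; "ft_torque": the same for the moment, N m; "gripper_width": opening from 0.0 (shut) to 1.0 (fully open); "grasp_force": force on a finger pad.
Only numpy, scipy, OpenCV 4.12 (cv2) and the standard library are available. Lean on these libraries where they do the work, as an engineer would, in place of code of your own. Each camera call takes 0.05 s, during which the arm holds its last target. There are 200 camera calls.

### The job

The largest screwdriver socket already stands at one end of the socket strip. Complete the set: take one of each of the other four sizes from the bench and stand them upright, mouth up, each in the middle of its own free pad, so that the sizes run down in order from the largest to the smallest at the far end. Set them down rather than drop them, and leave the largest socket on the strip and its identical spare on the bench where they are.

Things in the scene. Friction and masses are not known exactly. Their poses are not given: they have to be found in the camera images.
- socket_a: The smallest of the five socket sizes: a dark steel screwdriver socket, a plain cylinder 18 mm in diameter and 36 mm tall with a hexagonal mouth in its top, about 50 g. Stands loose on the bench at the start. Origin: centre of its underside; z points up through the mouth.
- socket_b: The second smallest of the five socket sizes: a dark steel screwdriver socket, a plain cylinder 26 mm in diameter and 42 mm tall with a hexagonal mouth in its top, about 110 g. Stands loose on the bench at the start. Origin: centre of its underside; z points up through the mouth.
- socket_c: The middle of the five socket sizes: a dark steel screwdriver socket, a plain cylinder 34 mm in diameter and 48 mm tall with a hexagonal mouth in its top, about 210 g. Stands loose on the bench at the start. Origin: centre of its underside; z points up through the mouth.
- socket_d: The second largest of the five socket sizes: a dark steel screwdriver socket, a plain cylinder 42 mm in diameter and 54 mm tall with a hexagonal mouth in its top, about 350 g. Stands loose on the bench at the start. Origin: centre of its underside; z points up through the mouth.
- socket_big: The largest socket size, 50 mm in diameter and 62 mm tall, dark steel with a hexagonal mouth in its top, about 560 g. Origin: centre of its underside; z points up through the mouth. It already stands on the pad at one end of the socket strip (either end) and stays there.
- socket_spare: A spare of the largest size, identical to the one on the strip: 50 mm in diameter and 62 mm tall, dark steel with a hexagonal mouth in its top, about 560 g. Origin: centre of its underside; z points up through the mouth. Stands loose on the bench among the others and is not to be moved.
- pad_end: Flat round grey pad of the socket strip, 54 mm in diameter, top 14 mm above the bench. Origin: centre of its top face; y runs along the row, z up. The free pad at the far end from the largest socket. The socket strip: fixed aluminium bar 390 x 64 mm, 12 mm high, with five equal pads in a row, 70 mm apart.
- pad_1: Flat round grey pad of the socket strip, 54 mm in diameter, top 14 mm above the bench. Origin: centre of its top face; y runs along the row, z up. A free pad, second from one end of the row: either next to the largest socket or next to pad_end, according to the start.
- pad_2: Flat round grey pad of the socket strip, 54 mm in diameter, top 14 mm above the bench. Origin: centre of its top face; y runs along the row, z up. The middle pad of the row, free at the start.
- pad_3: Flat round grey pad of the socket strip, 54 mm in diameter, top 14 mm above the bench. Origin: centre of its top face; y runs along the row, z up. A free pad, second from the other end of the row (the mirror place of pad_1).

How it is judged:
At the end, for the whole second after the job is handed in: From the largest socket along the strip stand the second largest, middle, second smallest and (far end) smallest, each centred within 12 mm on its own pad, on its top, upright within 0.1 rad and at rest; the largest has moved under 12 mm, the spare under 15 mm, both upright (((horizontal distance between pad_1 and socket_big below 0.1 m and horizontal distance between socket_d and pad_1 below 0.012 m and z of socket_d in the frame of pad_1 between -0.004 and 0.004 m and horizontal distance between socket_b and pad_3 below 0.012 m and z of socket_b in the frame of pad_3 between -0.004 and 0.004 m) or (horizontal distance between pad_3 and socket_big below 0.1 m and horizontal distance between socket_d and pad_3 below 0.012 m and z of socket_d in the frame of pad_3 between -0.004 and 0.004 m and horizontal distance between socket_b and pad_1 below 0.012 m and z of socket_b in the frame of pad_1 between -0.004 and 0.004 m)) and horizontal distance between socket_c and pad_2 below 0.012 m and z of socket_c in the frame of pad_2 between -0.004 and 0.004 m and horizontal distance between socket_a and pad_end below 0.012 m and z of socket_a in the frame of pad_end between -0.004 and 0.004 m and angle between each of socket_a, socket_b, socket_c, socket_d, socket_big, socket_spare's own z axis and vertical below 0.1 rad and linear speed of each of socket_a, socket_b, socket_c, socket_d, socket_big, socket_spare below 0.02 m/s and distance of socket_big from where it was at the start of the episode below 0.012 m and distance of socket_spare from where it was at the start of the episode below 0.015 m); the robot touches nothing.
It fails at once if the largest socket on the strip is pushed off its place (more than 12 mm) or knocked over (distance of socket_big from where it was at the start of the episode above 0.012 m or angle between socket_big's own z axis and vertical above 0.35 rad).
It fails at once if the spare socket is moved more than 15 mm or knocked over (distance of socket_spare from where it was at the start of the episode above 0.015 m or angle between socket_spare's own z axis and vertical above 0.35 rad).
It fails at once if a socket is dropped: it comes down on the bench or strip faster than a fall of about 25 mm would give (0.7 m/s) ((linear speed of socket_a above 0.7 m/s and height (world z) of socket_a below 0.035 m) or (linear speed of socket_b above 0.7 m/s and height (world z) of socket_b below 0.035 m) or (linear speed of socket_c above 0.7 m/s and height (world z) of socket_c below 0.035 m) or (linear speed of socket_d above 0.7 m/s and height (world z) of socket_d below 0.035 m)).
It also fails if it takes over 93 s, if anything falls off the work surface, if the arm or the gripper's body presses on something with over 40 N, if the wrist force passes 120 N, or if a joint passes its speed limit or range.

## Working session

There is one attempt and no reset: what is moved stays moved. The work goes in short steps, Python scripts to look and compute and a tool call to move; the robot and the scene stay as the last step left them, time stands still between calls to the robot, and variables do not carry over. Pictures are saved under pics/ and viewed, at most 14 in all, crops included, and the job is handed in when it is done.

Besides the shell and the picture viewer there is one more tool, called after "Emit:" as name([rows], argument=value, ...), one row to a line, values as JSON. move_arm: Moves the arm, as the interface text tells. Its arguments: {"type":"object","properties":{"rows":{"type":"array","items":{"type":"array","items":{"type":"number"}}}},"required":["rows"]}

```bash
mkdir -p pics; python3 - <<'E'
from plant import manip
import cv2
s=manip.state()
print({k:s[k] for k in ("time","tool_pos","tool_rot","gripper_width")},manip.tip_reach)
for n in("top","side"):
    f=manip.grab_frame(n); cv2.imwrite(f"pics/{n}0.png",f["img"]); print(n,f["mtx"],f["R"],f["t"])
E
```

```text
{'time': 0.0, 'tool_pos': array([ 0.26192958, -0.56673942,  0.21236867]), 'tool_rot': array([-1.01772553e-03,  9.76681056e-01,  2.14692973e-01, -8.50663754e-05]), 'gripper_width': 1.0006383695604013} 0.019
top [[532.79501558   0.         278.79014073]
 [  0.         532.79501558 210.90904313]
 [  0.           0.           1.        ]] [[-1.31814611e-02 -9.99912936e-01 -6.07602922e-04]
 [-9.95238989e-01  1.31785274e-02 -9.65695686e-02]
 [ 9.65691682e-02 -6.68217896e-04 -9.95326052e-01]] [0.01204642 0.55492804 1.29009612]
side [[380.23381548   0.         276.67377814]
 [  0.         380.23381548 215.14043735]
 [  0.           0.           1.        ]] [[-0.76224535 -0.64728162  0.0029215 ]
 [-0.34415235  0.40144638 -0.84876379]
 [ 0.54821637 -0.64797169 -0.52876412]] [0.43929811 0.24375181 0.46592943]
```

View pics/top0.png

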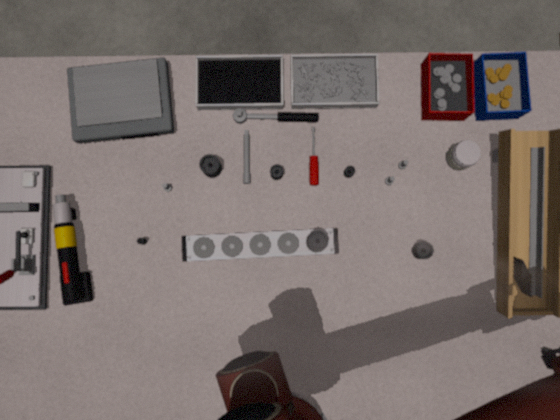

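View pics/side0.png

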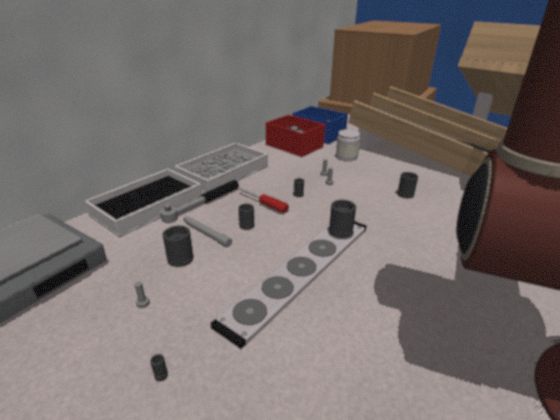

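The top view shows the strip from (184,248) to (338,240), with the largest socket at (317,239). The loose sockets are at (210,165), (277,172), (349,171), (422,249) and (142,240). The side view confirms all of them standing, with the spare at (178,245). Next I'll measure the sizes and positions.

```bash
cat > h.py <<'E'
import numpy as np, cv2
def ray(f,u,v,z):
    """intersection of pixel ray with plane at height z"""
    C=-f["R"].T@f["t"]; d=f["R"].T@np.linalg.inv(f["mtx"])@np.array([u,v,1.])
    return (C+d*(z-C[2])/d[2])[:2]
def proj(f,X):
    p=f["mtx"]@(f["R"]@np.asarray(X,float)+f["t"]); return p[:2]/p[2]
E
python3 - <<'E'
from plant import manip
from h import *
f=manip.grab_frame("top"); g=cv2.cvtColor(f["img"],cv2.COLOR_BGR2GRAY)
cv2.imwrite("pics/crop1.png",cv2.resize(g[140:270,120:440],None,fx=2.5,fy=2.5,interpolation=cv2.INTER_CUBIC))
for (u,v) in [(210,165),(277,172),(349,171),(422,249),(142,240),(317,239)]:
    c=g[v-20:v+20,u-20:u+20]
    m=(c<75).astype(np.uint8)
    n,l,s,ce=cv2.connectedComponentsWithStats(m)
    i=min(range(1,n),key=lambda i:np.hypot(*(ce[i]-20))if s[i,4]>15 else 99)
    print((u,v),s[i],np.median(c),ce[i]+[u-20,v-20],[ray(f,*(ce[i]+[u-20,v-20]),z).round(3) for z in(0.02,.05)])
E
```

```text
(210, 165) [ 10  10  23  23 391] 137.0 [210.81841432 165.36061381] [array([0.673, 0.174]), array([0.667, 0.17 ])]
(277, 172) [ 13  13  14  15 159] 139.0 [276.71698113 171.71069182] [array([0.654, 0.009]), array([0.649, 0.009])]
(349, 171) [15 15 11 11 91] 138.0 [348.95604396 171.18681319] [array([ 0.653, -0.172]), array([ 0.648, -0.168])]
(422, 249) [ 10  14  21  16 201] 138.0 [421.47761194 251.76119403] [array([ 0.45 , -0.346]), array([ 0.449, -0.338])]
(142, 240) [15 18 11  6 51] 139.0 [142.01960784 240.47058824] [array([0.487, 0.344]), array([0.485, 0.336])]
(317, 239) [ 10  12  21  20 193] 139.0 [315.6373057 238.3626943] [array([ 0.486, -0.085]), array([ 0.485, -0.083])]
```

View pics/crop1.png

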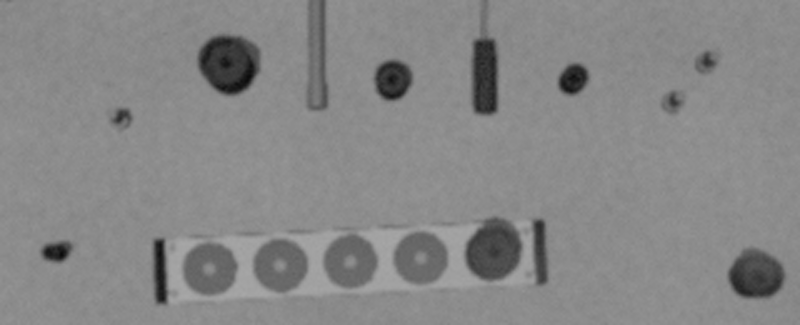

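The sizes read off by diameter: c is at (277,172), b at (349,171), d at (422,249) and a at (142,240). Their positions are roughly known. Next come the pad centres.

```bash
python3 - <<'E'
from plant import manip
from h import *
f=manip.grab_frame("top"); g=cv2.cvtColor(f["img"],cv2.COLOR_BGR2GRAY)
for n,(cx,cy) in zip("E123",[(210,268),(280,265),(350,261),(421,257)]):
    u,v=int(round(120+cx/2.5)),int(round(140+cy/2.5))
    c=g[v-14:v+15,u-14:u+15]; m=((c<142)).astype(np.uint8)
    yy,xx=np.indices(c.shape); m[np.hypot(xx-14,yy-14)>13.2]=0
    cn=max(cv2.findContours(m,cv2.RETR_EXTERNAL,cv2.CHAIN_APPROX_NONE)[0],key=cv2.contourArea)
    (x,y),ax,_=cv2.fitEllipse(cn); p=(x+u-14,y+v-14)
    print(n,np.round(p,1),np.round(ax,1),ray(f,*p,.014).round(4))
print(g[240:250,195:215:2])
E
```

```text
E [203.5 246.5] [21.2 22.7] [0.47   0.1927]
1 [231.6 245.7] [21.3 21.6] [0.4711 0.123 ]
2 [259.7 243.7] [20.8 23. ] [0.4752 0.0532]
3 [287.7 242.7] [21.3 21.4] [ 0.4767 -0.0165]
[[145 105 101 103  99 104 102 100 104 153]
 [124 101 100 100 103 100 102 104  98 143]
 [108 104 101 104 100 102 101 101  97 133]
 [104 104 103 102 102 106 102 105 104 116]
 [102 101 103 106 110 107 104 103  98 108]
 [104 104 103 112 127 114 103 102 100 103]
 [101 101  97 117 138 123 102 103 106 102]
 [104 103 102 125 139 131 105 100 104 101]
 [101 103  98 119 139 131 103 100 105 106]
 [101 102 104 108 129 118 106 101 100 109]]
```

Emit:
move_arm([
  [0, 0, 0, 0, 0, -6.52, 1],
  [0, 0, 0, 0, 0, -6.52, 1],
  [0, 0, 0, 0, 0, -6.52, 1],
  [0, 0, 0, 0, 0, -6.52, 1],
  [0, 0, 0, 0, 0, -6.52, 1],
  [0, 0, 0, 0, 0, -6.52, 1],
  [0, 0, 0, 0, 0, -6.52, 1],
  [0, 0, 0, 0, 0, -6.52, 1],
  [0, 0, 0, 0, 0, -6.52, 1],
  [0, 0, 0, 0, 0, -6.52, 1],
  [3.8, 3.2, 0, 0, 0, 0, 1],
  [3.8, 3.2, 0, 0, 0, 0, 1],
  [3.8, 3.2, 0, 0, 0, 0, 1],
  [3.8, 3.2, 0, 0, 0, 0, 1],
  [3.8, 3.2, 0, 0, 0, 0, 1],
  [3.8, 3.2, 0, 0, 0, 0, 1],
  [0, 0, 0, 0, 0, 0, 1],
  [0, 0, 0, 0, 0, 0, 1],
  [0, 0, 0, 0, 0, 0, 1],
])

```text
time: 1.78
tool_pos: [0.423, -0.3762, 0.2135]
tool_rot: [-0.0, 0.707, 0.707, -0.0]
contact_force: [0.5, 0.1, -0.2]
gripper_width: 0.998
grasp_force: 0.0
```

```bash
python3 - <<'E'
from plant import manip
from h import *
f=manip.grab_frame("wrist"); cv2.imwrite("pics/w1.png",f["img"])
C=-f["R"].T@f["t"]; print(C,f["R"].round(3),f["mtx"][0,0],proj(f,[.45,-.34,.054]),proj(f,manip.state()["tool_pos"]))
E
```

```text
[ 0.42235231 -0.29582826  0.3749133 ] [[ 1.     0.001 -0.   ]
 [ 0.001 -0.949  0.315]
 [ 0.    -0.315 -0.949]] 369.7536095065015 [311.74894256 137.95988185] [280.09384874 260.34078779]
```

View pics/w1.png

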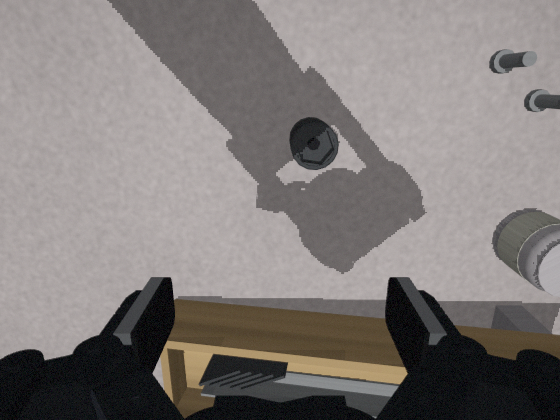

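The socket is clearly visible at about (314,143), partly in shadow. I'll fit its top rim by casting the outer contour onto the plane at its height.

```bash
cat >> h.py <<'E'
from scipy.optimize import least_squares
def rim(f,xy,h,r,z0=0.,th=75):
    """fit top rim circle of socket near xy: returns centre, radius, rms"""
    g=cv2.medianBlur(cv2.cvtColor(f["img"],cv2.COLOR_BGR2GRAY),3)
    p=proj(f,[*xy,z0+h/2]); n,l,s,ce=cv2.connectedComponentsWithStats((g<th).astype(np.uint8))
    i=min((i for i in range(1,n) if s[i,4]>60),key=lambda i:np.hypot(*(ce[i]-p)))
    cn=cv2.convexHull(max(cv2.findContours((l==i).astype(np.uint8),cv2.RETR_EXTERNAL,cv2.CHAIN_APPROX_NONE)[0],key=cv2.contourArea))[:,0]
    P=np.array([ray(f,*q,z0+h) for q in cn]); C=(-f["R"].T@f["t"])[:2]
    c=P.mean(0); d=c-C
    for _ in range(3):
        k=P[(P-c)@d>0] if np.hypot(*d)>r else P
        o=least_squares(lambda a:np.hypot(*(k-a[:2]).T)-a[2],[*c,r]); c=o.x[:2]
    return c.round(4),o.x[2].round(4),np.sqrt(np.mean(o.fun**2)).round(4),s[i],ce[i].round(1)
E
python3 - <<'E'
from plant import manip
from h import *
f=manip.grab_frame("wrist")
for th in(60,70,80): print(rim(f,(.45,-.34),.054,.021,th=th))
f=manip.grab_frame("top")
print(rim(f,(.45,-.34),.054,.021,th=85))
print(rim(f,(.65,.009),.048,.017,th=85),rim(f,(.65,-.171),.042,.013,th=85),rim(f,(.485,.338),.036,.009,th=85))
print(manip.state()["tool_pos"])
E
```

```text
(array([ 0.4527, -0.3477]), np.float64(0.0163), np.float64(0.0005), array([ 290,  117,   45,   48, 1173], dtype=int32), array([308.8, 137.3]))
(array([ 0.4539, -0.3501]), np.float64(0.0171), np.float64(0.0004), array([ 290,  117,   47,   52, 1354], dtype=int32), array([310.3, 139.2]))
(array([ 0.4524, -0.3467]), np.float64(0.0204), np.float64(0.0001), array([ 290,  116,   49,   53, 2007], dtype=int32), array([313.3, 142.2]))
(array([ 0.4307, -0.383 ]), np.float64(0.0271), np.float64(0.0007), array([411, 242,  42,  29, 494], dtype=int32), array([427.3, 254.9]))
(array([0.6484, 0.0089]), np.float64(0.0188), np.float64(0.0001), array([271, 165,  13,  15, 166], dtype=int32), array([276.8, 171.8])) (array([ 0.6514, -0.1707]), np.float64(0.0116), np.float64(0.0), array([344, 166,  11,  12,  96], dtype=int32), array([348.9, 171.3])) (array([0.4902, 0.2366]), np.float64(0.0062), np.float64(0.0), array([182, 236,   5,  25,  95], dtype=int32), array([183.6, 247.8]))
[ 0.4222907  -0.37724825  0.21347186]
```

Emit:
move_arm([
  [1.5, 1.5, 0, 0, 0, 0, 1],
  [1.55, 1.5, 0, 0, 0, 0, 1],
  [0, 0, 0, 0, 0, 0, 1],
  [0, 0, 2, 0, 0, 0, 1],
  [0, 0, 2, 0, 0, 0, 1],
  [0, 0, 2, 0, 0, 0, 1],
  [0, 0, 2, 0, 0, 0, 1],
  [0, 0, 2, 0, 0, 0, 1],
  [0, 0, 2, 0, 0, 0, 1],
  [0, 0, 1, 0, 0, 0, 1],
  [0, 0, 0, 0, 0, 0, 1],
  [0, 0, 0, 0, 0, 0, 1],
  [0, 0, 0, 0, 0, 0, 1],
])

```text
time: 3.02
tool_pos: [0.4537, -0.3468, 0.0851]
tool_rot: [0.001, 0.707, 0.707, -0.0]
contact_force: [0.7, 0.5, -0.3]
gripper_width: 0.997
grasp_force: 0.0
```

Emit:
move_arm([
  [0, -0.1, 1.5, 0, 0, 0, 1],
  [0, 0, 1.5, 0, 0, 0, 1],
  [0, 0, 1.2, 0, 0, 0, 1],
  [0, 0, 0.9, 0, 0, 0, 1],
  [0, 0, 0, 0, 0, 0, 1],
  [0, 0, 0, 0, 0, 0, 1],
  [0, 0, 0, 0, 0, 0, 0.3],
  [0, 0, 0, 0, 0, 0, 0],
  [0, 0, 0, 0, 0, 0, -0.3],
  [0, 0, 0, 0, 0, 0, -1],
  [0, 0, 0, 0, 0, 0, -1],
  [0, 0, 0, 0, 0, 0, -1],
  [0, 0, 0, 0, 0, 0, -1],
  [0, 0, 0, 0, 0, 0, -1],
])

```text
time: 4.18
tool_pos: [0.4577, -0.3499, 0.0398]
tool_rot: [0.007, 0.707, 0.707, 0.001]
contact_force: [-0.3, 0.3, 0.1]
gripper_width: -0.004
grasp_force: 0.0
```

```bash
python3 - <<'E'
from plant import manip
from h import *
s=manip.state(); print(s)
f=manip.grab_frame("wrist"); cv2.imwrite("pics/w2.png",np.hstack([cv2.resize(f["img"],(400,300)),cv2.resize(manip.grab_frame("side")["img"][100:310,280:560],(400,300))]))
E
```

```text
{'time': 4.1833, 'joint_pos': array([-7.82602434e-01,  9.89787880e-02,  1.87125429e+00,  1.54924231e-03,
        1.15652650e+00, -7.83371631e-01]), 'joint_vel': array([-0.00788303,  0.03247894,  0.08213912, -0.04356374,  0.03736171,
       -0.00019153]), 'joint_efforts': array([ 4.66572633e-01, -3.66018283e+01, -3.21375775e+01,  2.48571234e-01,
       -1.26011129e-01,  1.08415716e-03]), 'tool_pos': array([ 0.45765537, -0.34986662,  0.0397897 ]), 'tool_rot': array([0.00741473, 0.70703196, 0.70714235, 0.00072927]), 'contact_force': array([-0.26067201,  0.27316837,  0.09292113]), 'ft_torque': array([-0.03233304, -0.02626624, -0.00245811]), 'grasp_force': 0.0, 'gripper_width': -0.003576833404411477}
```

View pics/w2.png

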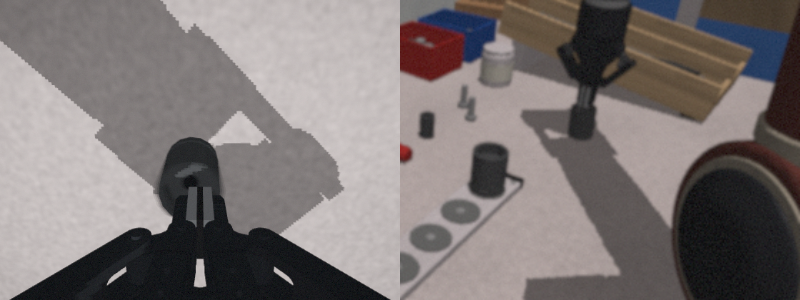

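The fingers closed on nothing, and the socket stands beside them at about (190,180) in the left half. I'll work out the geometry.

```bash
python3 - <<'E'
from plant import manip
from h import *
f=manip.grab_frame("wrist"); s=manip.state(); p=s["tool_pos"]; print(s["time"],p)
C=-f["R"].T@f["t"]; print("cam-tcp",C-p, f["R"].round(3).tolist())
for dz in(0,-.019):
  for dy in(-.011,0,.011): print(dz,dy,proj(f,p+[0,dy,dz]))
for th in(60,70,80,90):print(rim(f,p[:2]+[0,.02],.054,.021,th=th))
cv2.imwrite("pics/w3.png",f["img"][150:330,160:400].repeat(3,0).repeat(3,1))
t=manip.grab_frame("top"); cv2.imwrite("pics/t3.png",t["img"][200:300,370:470].repeat(4,0).repeat(4,1)); print(proj(t,[.4524,-.3467,.054]),proj(t,[.4524,-.3467,0]))
E
```

```text
4.3333 [ 0.45337431 -0.34912253  0.03652474]
cam-tcp [-0.00091047  0.08177206  0.16097497] [[1.0, 0.002, 0.003], [0.001, -0.947, 0.322], [0.003, -0.322, -0.947]]
0 -0.011 [280.30765446 279.71838963]
0 0 [280.35830007 259.61948589]
0 0.011 [280.41099195 238.70851118]
-0.019 -0.011 [280.15423066 261.86182955]
-0.019 0 [280.1974845  243.27970712]
-0.019 0.011 [280.24232322 224.0167145 ]
(array([ 0.4532, -0.5634]), np.float64(0.021), np.float64(nan), array([   15,   196,   530,   224, 42671], dtype=int32), array([279.4, 355.6]))
(array([ 0.4532, -0.5634]), np.float64(0.021), np.float64(nan), array([   15,   196,   530,   224, 42893], dtype=int32), array([279.4, 355.3]))
(array([ 0.4532, -0.5634]), np.float64(0.021), np.float64(nan), array([   15,   195,   530,   225, 43110], dtype=int32), array([279.4, 355. ]))
(array([ 0.4532, -0.5627]), np.float64(0.021), np.float64(nan), array([   15,   195,   530,   225, 44632], dtype=int32), array([279.2, 352.6]))
[425.57778018 250.40176561] [419.67679783 250.89333184]
  return _methods._mean(a, axis=axis, dtype=dtype,
  ret = ret.dtype.type(ret / rcount)
```

View pics/w3.png

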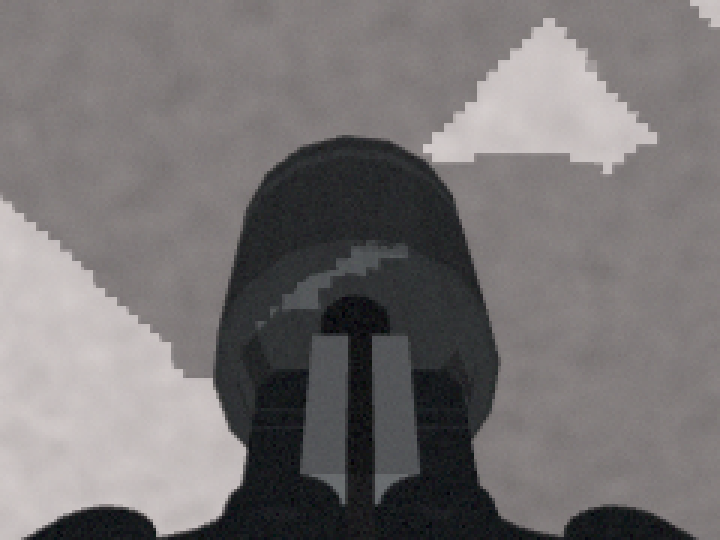

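The wrist view shows the shut tips over the socket's mouth at about row 263, while the reported TCP would put them well below. The real fingertips look about 35 mm higher than tip_reach implies. I'll lift off and check by triangulating the tips across two views.

Emit:
move_arm([
  [0, 0, -0.5, 0, 0, 0, -1],
  [0, 0, -1, 0, 0, 0, -1],
  [0, 0, -1.5, 0, 0, 0, -1],
  [0, 0, -1.5, 0, 0, 0, -1],
  [0, 0, -1.5, 0, 0, 0, -1],
  [0, 0, 0, 0, 0, 0, -1],
  [0, 0, 0, 0, 0, 0, -1],
  [0, 0, 0, 0, 0, 0, -1],
])

```text
time: 5.05
tool_pos: [0.4516, -0.3449, 0.0915]
tool_rot: [-0.001, 0.707, 0.707, 0.0]
contact_force: [0.0, 0.6, -0.7]
gripper_width: 0.001
grasp_force: 0.0
```

```bash
python3 - <<'E'
from plant import manip
from h import *
s=manip.state(); p=s["tool_pos"]; print(s["time"],p)
w=manip.grab_frame("wrist"); q=manip.grab_frame("side")
a=w["img"][150:330,160:400]; u,v=proj(q,p).astype(int); print(u,v,proj(q,p),proj(w,p))
b=q["img"][v-60:v+30,u-60:u+60]
cv2.imwrite("pics/w4.png",np.hstack([cv2.resize(a,(400,300)),cv2.resize(b,(400,300),interpolation=cv2.INTER_CUBIC)]))
E
```

```text
5.05 [ 0.45157862 -0.34490303  0.09146089]
413 160 [413.00100035 160.47758858] [280.88450339 259.25974737]
```

View pics/w4.png

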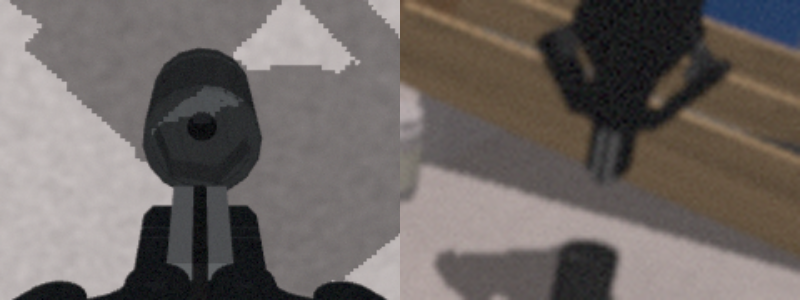

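Both views agree: the tips sit 16 mm above the reported TCP (side pixel (413.6,154.6) against a projected TCP row of 160.5). The real grasp point is therefore about 35 mm above the reported TCP. I'll open the gripper and measure the socket again.

Emit:
move_arm([
  [0, 0, -3, 0, 0, 0, 1],
  [0, 0, -3, 0, 0, 0, 1],
  [0, 0, -2, 0, 0, 0, 1],
  [0, 0, 0, 0, 0, 0, 1],
  [0, 0, 0, 0, 0, 0, 1],
  [0, 0, 0, 0, 0, 0, 1],
])

```text
time: 5.65
tool_pos: [0.4515, -0.345, 0.1708]
tool_rot: [-0.001, 0.707, 0.707, 0.0]
contact_force: [0.4, -0.1, -0.1]
gripper_width: 0.848
grasp_force: 0.0
```

```bash
python3 - <<'E'
from plant import manip
from h import *
f=manip.grab_frame("wrist")
for th in(76,80,84,88): print(rim(f,(.452,-.347),.054,.021,th=th))
s=manip.state();print(s["tool_pos"],s["gripper_width"])
E
```

```text
(array([ 0.4515, -0.3475]), np.float64(0.0208), np.float64(0.0001), array([ 255,  158,   53,   63, 2643], dtype=int32), array([280.7, 189.5]))
(array([ 0.4515, -0.3475]), np.float64(0.0208), np.float64(0.0001), array([ 255,  158,   53,   63, 2657], dtype=int32), array([280.7, 189.5]))
(array([ 0.4516, -0.3474]), np.float64(0.0209), np.float64(0.0001), array([ 255,  157,   53,   64, 2666], dtype=int32), array([280.7, 189.5]))
(array([ 0.4516, -0.3476]), np.float64(0.0209), np.float64(0.0001), array([ 255,  157,   53,   64, 2679], dtype=int32), array([280.7, 189.5]))
[ 0.45126378 -0.34472191  0.17024771] 0.9295308544312701
```

Emit:
move_arm([
  [-0.3, 0, 1, 0, 0, 0, 1],
  [0, 0, 2.2, 0, 0, 0, 1],
  [0, 0, 2.2, 0, 0, 0, 1],
  [0, 0, 2.2, 0, 0, 0, 1],
  [0, 0, 2.2, 0, 0, 0, 1],
  [0, 0, 2.2, 0, 0, 0, 1],
  [0, 0, 2.2, 0, 0, 0, 1],
  [0, 0, 1.5, 0, 0, 0, 1],
  [0, 0, 1.0, 0, 0, 0, 1],
  [0, 0, 0.5, 0, 0, 0, 1],
  [0, 0, 0, 0, 0, 0, 1],
  [0, 0, 0, 0, 0, 0, 1],
  [0, 0, 0, 0, 0, 0, 1],
])

```text
time: 6.78
tool_pos: [0.4529, -0.3494, 0.0018]
tool_rot: [0.001, 0.707, 0.707, 0.0]
contact_force: [-0.7, 0.4, -0.1]
gripper_width: 0.996
grasp_force: 0.0
```

Emit:
move_arm([
  [0, 0, 0, 0, 0, 0, 0.4],
  [0, 0, 0, 0, 0, 0, 0.2],
  [0, 0, 0, 0, 0, 0, 0],
  [0, 0, 0, 0, 0, 0, -1],
  [0, 0, 0, 0, 0, 0, -1],
  [0, 0, 0, 0, 0, 0, -1],
  [0, 0, 0, 0, 0, 0, -1],
  [0, 0, 0, 0, 0, 0, -1],
])

```text
time: 7.45
tool_pos: [0.4526, -0.3492, 0.0015]
tool_rot: [0.001, 0.707, 0.707, -0.0]
contact_force: [-1.4, 0.1, 6.2]
gripper_width: 0.478
grasp_force: 61.0
```

Gripped: a width of 0.478 matches 42 mm. Next I'll lift it and carry it over pad_3, which is next to the largest.

Emit:
move_arm([
  [0, 0, -0.5, 0, 0, 0, -1],
  [0, 0, -1.5, 0, 0, 0, -1],
  [0, 0, -2, 0, 0, 0, -1],
  [0, 0, -2, 0, 0, 0, -1],
  [0, 0, -2, 0, 0, 0, -1],
  [0, 0, -2, 0, 0, 0, -1],
  [0.3, 0, -2, 0, 0, 0, -1],
  [1.5, 0, 0, 0, 0, 0, -1],
  [3, 0.2, 0, 0, 0, 0, -1],
  [3, 0.2, 0, 0, 0, 0, -1],
  [3, 0.3, 0, 0, 0, 0, -1],
  [3, 0.3, 0, 0, 0, 0, -1],
  [3, 0.3, 0, 0, 0, 0, -1],
  [3, 0.3, 0, 0, 0, 0, -1],
  [3, 0.3, 0, 0, 0, 0, -1],
  [3, 0.3, 0, 0, 0, 0, -1],
  [3, 0.2, 0, 0, 0, 0, -1],
  [2.5, 0, 0, 0, 0, 0, -1],
  [1.5, 0, 0, 0, 0, 0, -1],
  [0.5, 0, 0, 0, 0, 0, -1],
])

```text
time: 9.12
tool_pos: [0.4739, -0.0124, 0.118]
tool_rot: [-0.002, 0.706, 0.708, -0.001]
contact_force: [-0.6, -0.9, -3.2]
gripper_width: 0.479
grasp_force: 61.0
```

Emit:
move_arm([
  [0, 0, 0, 0, 0, 0, -1],
  [0, 0, 0, 0, 0, 0, -1],
  [0, 0, 0, 0, 0, 0, -1],
])

```text
time: 9.37
tool_pos: [0.4757, -0.0162, 0.1199]
tool_rot: [-0.0, 0.707, 0.707, -0.0]
contact_force: [0.3, -0.2, -2.6]
gripper_width: 0.474
grasp_force: 61.0
```

```bash
python3 - <<'E'
from plant import manip
from h import *
s=manip.state();print(s["tool_pos"],s["gripper_width"],s["grasp_force"])
f=manip.grab_frame("wrist"); cv2.imwrite("pics/w5.png",f["img"])
for x,y in[(.4697,.1927),(.4721,.123),(.4744,.0532),(.4768,-.0165)]:print(proj(f,[x,y,.014]).round(0))
E
```

```text
[ 0.47568408 -0.01617745  0.11987629] 0.47356520455762013 61.04735612869263
[ 270. -151.]
[275. -13.]
[279. 101.]
[282. 197.]
```

View pics/w5.png

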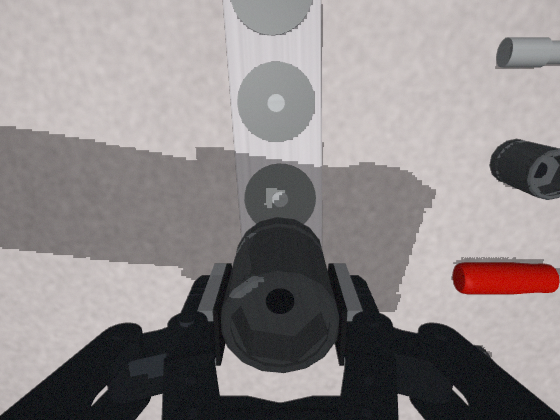

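The observed pads at (276,102) and (280,196) match the predictions within 2 px. The socket hangs upright in the jaws.

Emit:
move_arm([
  [-0.2, 0, 1, 0, 0, 0, -1],
  [0, 0, 2, 0, 0, 0, -1],
  [0, 0, 2, 0, 0, 0, -1],
  [0, 0, 2, 0, 0, 0, -1],
  [0, 0, 1.5, 0, 0, 0, -1],
  [0, 0, 1, 0, 0, 0, -1],
  [0, 0, 0.5, 0, 0, 0, -1],
  [0, 0, 0.2, 0, 0, 0, -1],
  [0, 0, 0, 0, 0, 0, -1],
  [0, 0, 0, 0, 0, 0, -1],
  [0, 0, 0, 0, 0, 0, -1],
])

```text
time: 10.33
tool_pos: [0.4773, -0.0179, 0.0198]
tool_rot: [0.001, 0.707, 0.707, 0.001]
contact_force: [-0.2, 0.5, -3.6]
gripper_width: 0.473
grasp_force: 61.1
```

Emit:
move_arm([
  [0, 0, 0.15, 0, 0, 0, -1],
  [0, 0, 0.15, 0, 0, 0, -1],
  [0, 0, 0.1, 0, 0, 0, -1],
  [0, 0, 0, 0, 0, 0, -1],
  [0, 0, 0, 0, 0, 0, -1],
])

```text
time: 10.75
tool_pos: [0.4766, -0.0177, 0.0155]
tool_rot: [0.0, 0.707, 0.707, 0.0]
contact_force: [-2.1, 0.0, 3.7]
gripper_width: 0.478
grasp_force: 61.7
```

Emit:
move_arm([
  [0, 0, 0, 0, 0, 0, 0.1],
  [0, 0, 0, 0, 0, 0, 0.3],
  [0, 0, 0, 0, 0, 0, 0.7],
  [0, 0, 0, 0, 0, 0, 1],
  [0, 0, 0, 0, 0, 0, 1],
  [0, 0, -1, 0, 0, 0, 1],
  [0, 0, -2, 0, 0, 0, 1],
  [0, 0, -2.5, 0, 0, 0, 1],
  [0, 0, -2.5, 0, 0, 0, 1],
  [0, 0, -2.5, 0, 0, 0, 1],
  [0, 0.5, -2.5, 0, 0, 0, 1],
  [0.4, 2, -1, 0, 0, 0, 1],
  [0.5, 2.7, 0, 0, 0, 0, 1],
  [0.5, 2.7, 0, 0, 0, 0, 1],
  [0.5, 2.7, 0, 0, 0, 0, 1],
  [0.4, 2.7, 0, 0, 0, 0, 1],
  [0.4, 2.5, 0, 0, 0, 0, 1],
  [0, 1.4, 0, 0, 0, 0, 1],
  [0, 0, 0, 0, 0, 0, 1],
  [0, 0, 0, 0, 0, 0, 1],
])

```text
time: 12.42
tool_pos: [0.6483, 0.0094, 0.1549]
tool_rot: [-0.0, 0.707, 0.707, -0.0]
contact_force: [-0.2, 0.2, -1.1]
gripper_width: 0.998
grasp_force: 0.0
```

```bash
python3 - <<'E'
from plant import manip
from h import *
s=manip.state();print(s["time"],s["tool_pos"],s["gripper_width"])
f=manip.grab_frame("wrist")
for th in(70,76,82,88): print(rim(f,(.648,.009),.048,.017,th=th))
cv2.imwrite("pics/w6.png",f["img"])
E
```

```text
12.4167 [0.64828923 0.0093632  0.15488204] 0.9979113827984215
(array([0.6519, 0.0085]), np.float64(0.0164), np.float64(0.0001), array([ 264,  163,   43,   55, 1811], dtype=int32), array([285.2, 190.4]))
(array([0.6519, 0.0085]), np.float64(0.0165), np.float64(0.0001), array([ 264,  163,   44,   55, 1827], dtype=int32), array([285.2, 190.5]))
(array([0.6518, 0.0084]), np.float64(0.0165), np.float64(0.0001), array([ 264,  163,   44,   55, 1868], dtype=int32), array([285.1, 190.7]))
(array([0.6518, 0.0084]), np.float64(0.0166), np.float64(0.0001), array([ 264,  163,   44,   55, 1937], dtype=int32), array([284.9, 190.8]))
```

View pics/w6.png

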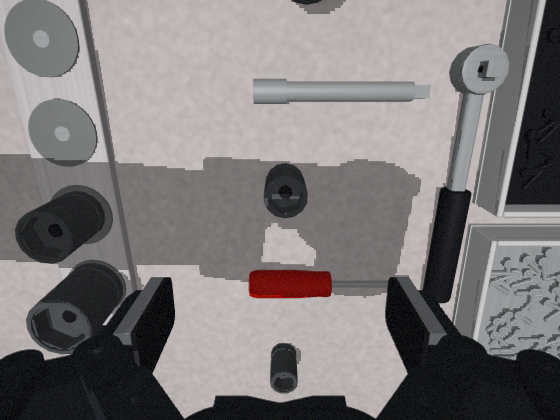

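c is at (285,190), fitted at (0.652, 0.0085). d stands on the pad next to the largest.

Emit:
move_arm([
  [-0.1, 0.35, 1, 0, 0, 0, 1],
  [0, 0, 2, 0, 0, 0, 1],
  [0, 0, 2, 0, 0, 0, 1],
  [0, 0, 2, 0, 0, 0, 1],
  [0, 0, 2, 0, 0, 0, 1],
  [0, 0, 2, 0, 0, 0, 1],
  [0, 0, 2, 0, 0, 0, 1],
  [0, 0, 1.5, 0, 0, 0, 1],
  [0, 0, 1.0, 0, 0, 0, 1],
  [0, 0, 0.3, 0, 0, 0, 1],
  [0, 0, 0, 0, 0, 0, 0.6],
  [0, 0, 0, 0, 0, 0, 0.3],
  [0, 0, 0, 0, 0, 0, 0],
  [0, 0, 0, 0, 0, 0, -0.1],
  [0, 0, 0, 0, 0, 0, -1],
  [0, 0, 0, 0, 0, 0, -1],
  [0, 0, 0, 0, 0, 0, -1],
  [0, 0, 0, 0, 0, 0, -1],
  [0, 0, 0, 0, 0, 0, -1],
])

```text
time: 14.05
tool_pos: [0.6529, 0.0083, -0.0018]
tool_rot: [0.001, 0.707, 0.707, 0.001]
contact_force: [0.0, -0.5, 6.3]
gripper_width: 0.382
grasp_force: 59.9
```

Emit:
move_arm([
  [0, 0, -0.5, 0, 0, 0, -1],
  [0, 0, -1.5, 0, 0, 0, -1],
  [0, 0, -2, 0, 0, 0, -1],
  [0, 0, -2, 0, 0, 0, -1],
  [0, 0, -2, 0, 0, 0, -1],
  [0.2, -0.3, -2, 0, 0, 0, -1],
  [0.5, -1.5, -1, 0, 0, 0, -1],
  [0.6, -2.5, 0, 0, 0, 0, -1],
  [0.7, -2.7, 0, 0, 0, 0, -1],
  [0.7, -2.7, 0, 0, 0, 0, -1],
  [0.6, -2.7, 0, 0, 0, 0, -1],
  [0.6, -2.5, 0, 0, 0, 0, -1],
  [0.4, -2, 0, 0, 0, 0, -1],
  [0.2, -1, 0, 0, 0, 0, -1],
  [0, 0, 0, 0, 0, 0, -1],
  [0, 0, 0, 0, 0, 0, -1],
  [0, 0, 0, 0, 0, 0, -1],
])

```text
time: 15.47
tool_pos: [0.4733, 0.0532, 0.1071]
tool_rot: [0.0, 0.707, 0.707, 0.0]
contact_force: [-0.7, -0.5, -2.1]
gripper_width: 0.384
grasp_force: 60.2
```

```bash
python3 - <<'E'
from plant import manip
from h import *
s=manip.state();print(s["time"],s["tool_pos"],s["gripper_width"])
f=manip.grab_frame("wrist"); g=cv2.cvtColor(f["img"],cv2.COLOR_BGR2GRAY)
for x,y in[(.4697,.1927),(.4721,.123)]:
    u,v=proj(f,[x,y,.014]); print("pred",u,v)
    # bright central dot
    if 20<v<400:
        c=g[int(v)-14:int(v)+14,int(u)-14:int(u)+14]; m=(c>c.min()+.6*(np.percentile(c,98)-c.min())).astype(np.uint8)
        n,l,st,ce=cv2.connectedComponentsWithStats(m)
        for i in range(1,n):
            if st[i,4]>20: q=ce[i]+[int(u)-14,int(v)-14]; print(st[i],q,ray(f,*q,.014))
E
```

```text
15.4667 [0.47330718 0.05321824 0.10712849] 0.3840051511841403
pred 274.5427877160905 -19.25831669181602
pred 278.59282280050166 100.82006956177405
[  2   8  18  18 262] [274.64122137 102.6221374 ] [0.46947727 0.12184891]
```

Emit:
move_arm([
  [0, 0, 1, 0, 0, 0, -1],
  [0, 0, 2, 0, 0, 0, -1],
  [0, 0, 2, 0, 0, 0, -1],
  [0, 0, 2, 0, 0, 0, -1],
  [0, 0, 1.2, 0, 0, 0, -1],
  [0, 0, 0.6, 0, 0, 0, -1],
  [0, 0, 0.3, 0, 0, 0, -1],
  [0, 0, 0, 0, 0, 0, -1],
  [0, 0, 0, 0, 0, 0, -1],
  [0, 0, 0, 0, 0, 0, -1],
])

```text
time: 16.35
tool_pos: [0.4739, 0.0533, 0.0169]
tool_rot: [0.001, 0.707, 0.707, 0.001]
contact_force: [-0.0, -0.3, -2.1]
gripper_width: 0.381
grasp_force: 60.1
```

Emit:
move_arm([
  [0, 0, 0.15, 0, 0, 0, -1],
  [0, 0, 0.15, 0, 0, 0, -1],
  [0, 0, 0.15, 0, 0, 0, -1],
  [0, 0, 0, 0, 0, 0, -1],
  [0, 0, 0, 0, 0, 0, -1],
])

```text
time: 16.77
tool_pos: [0.4732, 0.0534, 0.0122]
tool_rot: [0.0, 0.707, 0.707, 0.0]
contact_force: [-2.8, -0.0, 5.6]
gripper_width: 0.378
grasp_force: 60.8
```

Emit:
move_arm([
  [0, 0, 0, 0, 0, 0, -0.1],
  [0, 0, 0, 0, 0, 0, 0.2],
  [0, 0, 0, 0, 0, 0, 0.6],
  [0, 0, 0, 0, 0, 0, 1],
  [0, 0, 0, 0, 0, 0, 1],
  [0, 0, -1, 0, 0, 0, 1],
  [0, 0, -2, 0, 0, 0, 1],
  [0, 0, -2.5, 0, 0, 0, 1],
  [0, 0, -2.5, 0, 0, 0, 1],
  [0, 0, -2.5, 0, 0, 0, 1],
  [-1, 1, -2.5, 0, 0, 0, 1],
  [-2.3, 1.8, -1, 0, 0, 0, 1],
  [-3, 2.3, 0, 0, 0, 0, 1],
  [-3, 2.3, 0, 0, 0, 0, 1],
  [-3, 2.3, 0, 0, 0, 0, 1],
  [-3, 2.3, 0, 0, 0, 0, 1],
  [-3, 2.3, 0, 0, 0, 0, 1],
  [-2.5, 2, 0, 0, 0, 0, 1],
  [-1.6, 1.5, 0, 0, 0, 0, 1],
  [0, 0, 0, 0, 0, 0, 1],
])

```text
time: 18.43
tool_pos: [0.6526, -0.1742, 0.1517]
tool_rot: [0.001, 0.708, 0.706, 0.0]
contact_force: [-0.6, 0.7, 0.1]
gripper_width: 0.996
grasp_force: 0.0
```

Emit:
move_arm([
  [0, 0, 0, 0, 0, 0, 1],
  [0, 0, 0, 0, 0, 0, 1],
])

```text
time: 18.6
tool_pos: [0.6502, -0.1701, 0.1512]
tool_rot: [-0.0, 0.707, 0.707, -0.0]
contact_force: [-1.2, -0.3, 0.2]
gripper_width: 1.0
grasp_force: 0.0
```

```bash
python3 - <<'E'
from plant import manip
from h import *
s=manip.state();print(s["time"],s["tool_pos"],s["gripper_width"])
f=manip.grab_frame("wrist")
for th in(70,78,86): print(rim(f,(.651,-.171),.042,.013,th=th))
E
```

```text
18.6 [ 0.65023324 -0.17006869  0.15124215] 0.9995543759997874
(array([ 0.6633, -0.1618]), np.float64(0.0131), np.float64(0.0), array([266, 171,  33,  31, 436], dtype=int32), array([281.7, 182.1]))
(array([ 0.6513, -0.1731]), np.float64(0.0127), np.float64(0.0001), array([ 266,  171,   33,   44, 1181], dtype=int32), array([281.8, 193.1]))
(array([ 0.6513, -0.1728]), np.float64(0.0129), np.float64(0.0001), array([ 265,  171,   34,   44, 1189], dtype=int32), array([281.7, 193.1]))
```

Emit:
move_arm([
  [-0.3, 0.1, 1, 0, 0, 0, 1],
  [0, 0, 2, 0, 0, 0, 1],
  [0, 0, 2, 0, 0, 0, 1],
  [0, 0, 2, 0, 0, 0, 1],
  [0, 0, 2, 0, 0, 0, 1],
  [0, 0, 2, 0, 0, 0, 1],
  [0, 0, 2, 0, 0, 0, 1],
  [0, 0, 1.5, 0, 0, 0, 1],
  [0, 0, 1.0, 0, 0, 0, 1],
  [0, 0, 0.3, 0, 0, 0, 1],
  [0, 0, 0, 0, 0, 0, 0.6],
  [0, 0, 0, 0, 0, 0, 0.2],
  [0, 0, 0, 0, 0, 0, -0.1],
  [0, 0, 0, 0, 0, 0, -0.3],
  [0, 0, 0, 0, 0, 0, -1],
  [0, 0, 0, 0, 0, 0, -1],
  [0, 0, 0, 0, 0, 0, -1],
  [0, 0, 0, 0, 0, 0, -1],
  [0, 0, 0, 0, 0, 0, -1],
])

```text
time: 20.23
tool_pos: [0.6527, -0.1741, -0.0055]
tool_rot: [0.001, 0.707, 0.707, 0.0]
contact_force: [-1.4, -0.0, 5.9]
gripper_width: 0.287
grasp_force: 59.0
```

Emit:
move_arm([
  [0, 0, -0.5, 0, 0, 0, -1],
  [0, 0, -1.5, 0, 0, 0, -1],
  [0, 0, -2, 0, 0, 0, -1],
  [0, 0, -2, 0, 0, 0, -1],
  [0, 0, -2, 0, 0, 0, -1],
  [0.3, -0.2, -2, 0, 0, 0, -1],
  [1.5, -0.9, -1, 0, 0, 0, -1],
  [2.6, -1.6, 0, 0, 0, 0, -1],
  [3, -1.9, 0, 0, 0, 0, -1],
  [3, -1.9, 0, 0, 0, 0, -1],
  [3, -1.9, 0, 0, 0, 0, -1],
  [3, -1.9, 0, 0, 0, 0, -1],
  [3, -1.9, 0, 0, 0, 0, -1],
  [3, -1.8, 0, 0, 0, 0, -1],
  [3, -1.8, 0, 0, 0, 0, -1],
  [2.5, -1.5, 0, 0, 0, 0, -1],
  [1.5, -0.9, 0, 0, 0, 0, -1],
  [0.2, 0, 0, 0, 0, 0, -1],
  [0, 0, 0, 0, 0, 0, -1],
  [0, 0, 0, 0, 0, 0, -1],
])

```text
time: 21.9
tool_pos: [0.4701, 0.1219, 0.1036]
tool_rot: [0.0, 0.707, 0.707, 0.0]
contact_force: [0.6, -0.3, -1.2]
gripper_width: 0.288
grasp_force: 59.0
```

```bash
python3 - <<'E'
from plant import manip
from h import *
s=manip.state();print(s["time"],s["tool_pos"],s["gripper_width"])
f=manip.grab_frame("wrist"); g=cv2.cvtColor(f["img"],cv2.COLOR_BGR2GRAY)
u,v=proj(f,[.4697,.1927,.014]); print("pred",u,v)
c=g[int(v)-14:int(v)+14,int(u)-14:int(u)+14]; m=(c>c.min()+.6*(np.percentile(c,98)-c.min())).astype(np.uint8)
n,l,st,ce=cv2.connectedComponentsWithStats(m)
for i in range(1,n):
    if st[i,4]>20: q=ce[i]+[int(u)-14,int(v)-14]; print(st[i],q,ray(f,*q,.014))
E
```

```text
21.9 [0.47009658 0.12193717 0.10355602] 0.28758264129999445
pred 279.88208091495767 99.44578832550633
[  2   7  18  19 269] [275.46840149 100.88104089] [0.4668176  0.19179784]
```

Emit:
move_arm([
  [0, 0, 1, 0, 0, 0, -1],
  [0, 0, 2, 0, 0, 0, -1],
  [0, 0, 2, 0, 0, 0, -1],
  [0, 0, 2, 0, 0, 0, -1],
  [0, 0, 1.2, 0, 0, 0, -1],
  [0, 0, 0.6, 0, 0, 0, -1],
  [0, 0, 0.3, 0, 0, 0, -1],
  [0, 0, 0, 0, 0, 0, -1],
  [0, 0, 0, 0, 0, 0, -1],
  [0, 0, 0, 0, 0, 0, -1],
])

```text
time: 22.78
tool_pos: [0.4709, 0.1224, 0.0134]
tool_rot: [0.001, 0.707, 0.707, 0.001]
contact_force: [-0.4, 0.1, -1.3]
gripper_width: 0.283
grasp_force: 59.0
```

Emit:
move_arm([
  [0, 0, 0.15, 0, 0, 0, -1],
  [0, 0, 0.15, 0, 0, 0, -1],
  [0, 0, 0.15, 0, 0, 0, -1],
  [0, 0, 0, 0, 0, 0, -1],
  [0, 0, 0, 0, 0, 0, -1],
])

```text
time: 23.2
tool_pos: [0.4702, 0.1225, 0.0085]
tool_rot: [0.0, 0.707, 0.707, 0.0]
contact_force: [-2.6, -1.2, 5.2]
gripper_width: 0.288
grasp_force: 59.4
```

Emit:
move_arm([
  [0, 0, 0, 0, 0, 0, -0.3],
  [0, 0, 0, 0, 0, 0, 0.1],
  [0, 0, 0, 0, 0, 0, 0.6],
  [0, 0, 0, 0, 0, 0, 1],
  [0, 0, 0, 0, 0, 0, 1],
  [0, 0, -1, 0, 0, 0, 1],
  [0, 0, -2, 0, 0, 0, 1],
  [0, 0, -2.5, 0, 0, 0, 1],
  [0, 0, -2.5, 0, 0, 0, 1],
  [0, 0, -2.5, 0, 0, 0, 1],
  [1, 0, -2.5, 0, 0, 0, 1],
  [2.3, 0.2, -1, 0, 0, 0, 1],
  [3, 0.2, 0, 0, 0, 0, 1],
  [3, 0.2, 0, 0, 0, 0, 1],
  [3, 0.2, 0, 0, 0, 0, 1],
  [3, 0.2, 0, 0, 0, 0, 1],
  [3, 0.3, 0, 0, 0, 0, 1],
  [2, 0.2, 0, 0, 0, 0, 1],
  [1.2, 0, 0, 0, 0, 0, 1],
  [0, 0, 0, 0, 0, 0, 1],
])

```text
time: 24.87
tool_pos: [0.4845, 0.3391, 0.1481]
tool_rot: [-0.0, 0.706, 0.708, 0.0]
contact_force: [0.2, 0.3, 0.3]
gripper_width: 0.998
grasp_force: 0.0
```

Emit:
move_arm([
  [0, 0, 0, 0, 0, 0, 1],
  [0, 0, 0, 0, 0, 0, 1],
])

```text
time: 25.03
tool_pos: [0.4846, 0.3363, 0.1476]
tool_rot: [0.0, 0.707, 0.707, -0.0]
contact_force: [0.1, 0.1, -0.8]
gripper_width: 1.001
grasp_force: 0.0
```

```bash
python3 - <<'E'
from plant import manip
from h import *
s=manip.state();print(s["time"],s["tool_pos"],s["gripper_width"])
f=manip.grab_frame("wrist");cv2.imwrite("pics/w7.png",f["img"])
for th in(70,78,86): print(rim(f,(.485,.338),.036,.009,th=th))
E
```

```text
25.0333 [0.48462292 0.33634214 0.14762711] 1.0009311407632193
(array([0.4849, 0.3444]), np.float64(0.0082), np.float64(0.0001), array([270, 164,  22,  31, 534], dtype=int32), array([280.7, 178.8]))
(array([0.4848, 0.3446]), np.float64(0.0084), np.float64(0.0001), array([270, 164,  22,  31, 574], dtype=int32), array([280.5, 179.1]))
(array([0.4848, 0.3445]), np.float64(0.0085), np.float64(0.0001), array([270, 164,  23,  31, 583], dtype=int32), array([280.7, 179.2]))
```

View pics/w7.png

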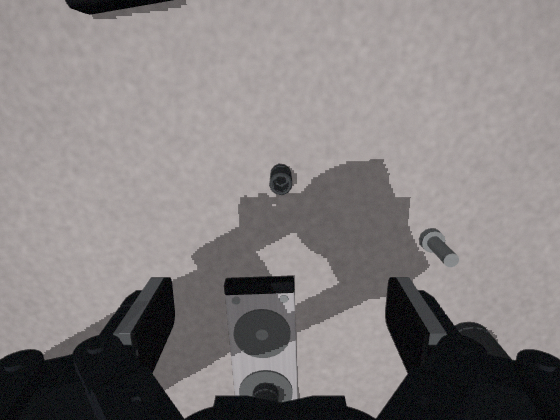

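a stands at (281,179), fitted at (0.485, 0.3445). The bolt at (432,240) is clear of the jaws.

Emit:
move_arm([
  [0.8, 0, 1, 0, 0, 0, 1],
  [0, 0, 2, 0, 0, 0, 1],
  [0, 0, 2, 0, 0, 0, 1],
  [0, 0, 2, 0, 0, 0, 1],
  [0, 0, 2, 0, 0, 0, 1],
  [0, 0, 2, 0, 0, 0, 1],
  [0, 0, 2, 0, 0, 0, 1],
  [0, 0, 1.5, 0, 0, 0, 1],
  [0, 0, 1.0, 0, 0, 0, 1],
  [0, 0, 0.2, 0, 0, 0, 1],
  [0, 0, 0, 0, 0, 0, 0.6],
  [0, 0, 0, 0, 0, 0, 0.1],
  [0, 0, 0, 0, 0, 0, -0.3],
  [0, 0, 0, 0, 0, 0, -0.5],
  [0, 0, 0, 0, 0, 0, -1],
  [0, 0, 0, 0, 0, 0, -1],
  [0, 0, 0, 0, 0, 0, -1],
  [0, 0, 0, 0, 0, 0, -1],
  [0, 0, 0, 0, 0, 0, -1],
])

```text
time: 26.67
tool_pos: [0.4854, 0.3458, -0.0083]
tool_rot: [0.0, 0.707, 0.707, 0.001]
contact_force: [-0.8, 0.5, 5.2]
gripper_width: 0.191
grasp_force: 58.6
```

Emit:
move_arm([
  [0, 0, -0.5, 0, 0, 0, -1],
  [0, 0, -1.5, 0, 0, 0, -1],
  [0, 0, -2, 0, 0, 0, -1],
  [0, 0, -2, 0, 0, 0, -1],
  [-0.3, 0, -2, 0, 0, 0, -1],
  [-1.5, -0.2, -1, 0, 0, 0, -1],
  [-2.5, -0.3, 0, 0, 0, 0, -1],
  [-2.7, -0.3, 0, 0, 0, 0, -1],
  [-2.7, -0.3, 0, 0, 0, 0, -1],
  [-2.7, -0.3, 0, 0, 0, 0, -1],
  [-1.8, -0.2, 0, 0, 0, 0, -1],
  [-1, -0.1, 0, 0, 0, 0, -1],
  [0, 0, 0, 0, 0, 0, -1],
  [0, 0, 0, 0, 0, 0, -1],
  [0, 0, 0, 0, 0, 0, -1],
])

```text
time: 27.92
tool_pos: [0.4678, 0.1941, 0.0806]
tool_rot: [-0.0, 0.707, 0.707, 0.0]
contact_force: [-0.1, -0.4, -0.4]
gripper_width: 0.189
grasp_force: 58.5
```

Down 7.5 cm in total, with the last centimetre slow.

Emit:
move_arm([
  [0, 0, 1, 0, 0, 0, -1],
  [0, 0, 2, 0, 0, 0, -1],
  [0, 0, 1.8, 0, 0, 0, -1],
  [0, 0, 1.2, 0, 0, 0, -1],
  [0, 0, 0.6, 0, 0, 0, -1],
  [0, 0, 0.3, 0, 0, 0, -1],
  [0, 0, 0, 0, 0, 0, -1],
  [0, 0, 0, 0, 0, 0, -1],
  [0, 0, 0, 0, 0, 0, -1],
])

```text
time: 28.67
tool_pos: [0.4686, 0.1937, 0.0127]
tool_rot: [0.001, 0.707, 0.707, 0.001]
contact_force: [-0.2, -0.4, -0.1]
gripper_width: 0.188
grasp_force: 58.5
```

Emit:
move_arm([
  [0, 0, 0.15, 0, 0, 0, -1],
  [0, 0, 0.15, 0, 0, 0, -1],
  [0, 0, 0.1, 0, 0, 0, -1],
  [0, 0, 0, 0, 0, 0, -1],
  [0, 0, 0, 0, 0, 0, -1],
])

```text
time: 29.08
tool_pos: [0.4676, 0.1933, 0.0076]
tool_rot: [-0.0, 0.707, 0.707, -0.0]
contact_force: [0.4, -0.7, -0.6]
gripper_width: 0.187
grasp_force: 58.5
```

Emit:
move_arm([
  [0, 0, 0.1, 0, 0, 0, -1],
  [0, 0, 0.1, 0, 0, 0, -1],
  [0, 0, 0, 0, 0, 0, -1],
  [0, 0, 0, 0, 0, 0, -1],
])

```text
time: 29.42
tool_pos: [0.4678, 0.1934, 0.0057]
tool_rot: [0.0, 0.707, 0.707, 0.0]
contact_force: [-0.5, 0.9, 0.3]
gripper_width: 0.184
grasp_force: 58.6
```

Emit:
move_arm([
  [0, 0, 0.08, 0, 0, 0, -1],
  [0, 0, 0, 0, 0, 0, -1],
  [0, 0, 0, 0, 0, 0, -1],
])

```text
time: 29.67
tool_pos: [0.4678, 0.1934, 0.0056]
tool_rot: [-0.0, 0.707, 0.707, -0.0]
contact_force: [-3.3, -0.4, 6.4]
gripper_width: 0.191
grasp_force: 59.1
```

On the pad. I'll release it, lift off, and back away for a check.

Emit:
move_arm([
  [0, 0, 0, 0, 0, 0, -0.5],
  [0, 0, 0, 0, 0, 0, -0.2],
  [0, 0, 0, 0, 0, 0, 0.4],
  [0, 0, 0, 0, 0, 0, 1],
  [0, 0, 0, 0, 0, 0, 1],
  [0, 0, -1, 0, 0, 0, 1],
  [0, 0, -2, 0, 0, 0, 1],
  [0, 0, -2.5, 0, 0, 0, 1],
  [0, 0, -2.5, 0, 0, 0, 1],
  [0, 0, -2.5, 0, 0, 0, 1],
  [0, 0, -2.5, 0, 0, 0, 1],
  [-1.5, 0, -2, 0, 0, 0, 1],
  [-3, 0, -2, 0, 0, 0, 1],
  [-3, 0, -2, 0, 0, 0, 1],
  [-3, 0, -2, 0, 0, 0, 1],
  [-3, 0, -1, 0, 0, 0, 1],
  [-2, 0, 0, 0, 0, 0, 1],
  [-1.5, 0, 0, 0, 0, 0, 1],
  [0, 0, 0, 0, 0, 0, 1],
  [0, 0, 0, 0, 0, 0, 1],
])

```text
time: 31.33
tool_pos: [0.4676, 0.023, 0.2254]
tool_rot: [0.0, 0.708, 0.706, 0.0]
contact_force: [0.1, -0.1, -0.2]
gripper_width: 1.001
grasp_force: 0.0
```

```bash
python3 - <<'E'
from plant import manip
from h import *
s=manip.state();print(s["time"],s["tool_pos"],s["gripper_width"])
f=manip.grab_frame("wrist")
for n,xy,h,r in[("a",(.468,.1922),.036,.009),("b",(.470,.1222),.042,.013),("c",(.473,.053),.048,.017),("d",(.476,-.0165),.054,.021)]:
    print(n,[rim(f,xy,h,r,.014,th=th)[:3] for th in(70,80)])
q=manip.grab_frame("side")["img"][130:370,130:450]
cv2.imwrite("pics/fin.png",np.hstack([cv2.resize(f["img"],(400,300)),cv2.resize(q,(400,300))]))
E
```

```text
31.3333 [0.46764464 0.02301397 0.22538878] 1.0011155236154405
a [(array([0.4695, 0.1245]), np.float64(0.0094), np.float64(0.0001)), (array([0.4704, 0.1203]), np.float64(0.0156), np.float64(0.0006))]
b [(array([0.4694, 0.1241]), np.float64(0.0092), np.float64(0.0001)), (array([0.4703, 0.12  ]), np.float64(0.0153), np.float64(0.0006))]
c [(array([0.4725, 0.0556]), np.float64(0.0053), np.float64(0.0001)), (array([0.4714, 0.0571]), np.float64(0.022), np.float64(0.0002))]
d [(array([ 0.4809, -0.0899]), np.float64(0.0253), np.float64(0.001)), (array([ 0.4767, -0.0856]), np.float64(0.0318), np.float64(0.0011))]
```

View pics/fin.png

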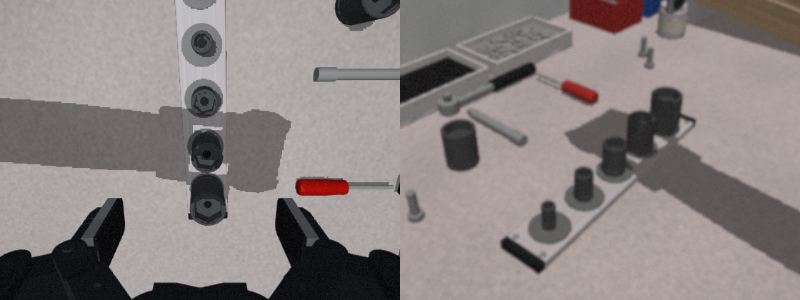

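The side view shows all five sockets upright in descending order, each centred on its pad. The smallest is at (548,215) on the end pad, and the spare is untouched. Handing in.

```bash
python3 -c "
from plant import manip
print(manip.job_done())"
```

```text
the job is handed in; nothing more can be done
None
```

The four missing sockets stand upright on their pads, running down from the largest to the smallest at the far end, and the job was handed in at about 31 s; the first grasp attempt closed on top of socket d's mouth, but it stayed upright, and no verdict was returned.

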